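# Hold a try square in the corner of a clamped frame

## Task

Pick up the try square and set it flat on the plywood board inside the steel frame corner, then slide it along the flat bar, its blade passing under the flange of the green angle bar, right into the corner: the stock flush against the flat bar and the blade's outer edge flush against the angle bar's upright leg, both touching. Finish while still gripping it and pressing it lightly against both bars, so the joint can be tacked; do not let go. Leave the other things on the bench where they are.

Things in the scene. Friction and masses are not known exactly. Their poses are not given: they have to be found in the camera images.
- board: Plywood board fixed to the bench, 235 x 260 mm, 10 mm thick, carrying the corner of a steel frame; place and turn vary. Origin on the bench (z=0), straight under the frame's INSIDE corner, where the bars' inner faces meet; z up. It spans x -190..+45, y -210..+50 mm. Flat bar's inner face: plane y=0; angle bar's: plane x=0. The square goes in the quarter x<0, y<0.
- flat_bar: Bare steel flat bar fixed on the board along its x axis: x -170..+4 mm, y 0..30 mm, 10 mm high (top 20 mm above the bench). Inner face: plane y=0. Axes as the board; origin at the inside corner on the board's top (10 mm above the bench). Two red strap clamps with knobs stand on it, up to 22 mm above its top, staying at y over +5 mm.
- angle_bar: Green angle bar fixed on the board along its y axis, y 0..-185 mm. Upright leg 4 mm thick, inner face in plane x=0, 28 mm tall. On top a 4 mm flange hangs over the inside, x 0..-20 mm, for y -45..-185 mm only; its underside is 28 mm and its top 32 mm above the board's top. Axes and origin as the flat bar's.
- square: Loose try square, about 0.28 kg, lying flat. Stock: dark wood bar with a brass band, x -60..+60, y -10..+10 mm, 40 mm high; grip it across its 20 mm width, above the flat bar's height. Blade: steel, 4 mm thick, x +32..+60, out to y=-140 mm, 16 to 20 mm above the underside. Origin under the stock's middle, x along the stock to the blade, z up. Seated, its axes are parallel to the board's.
- heel (a point): Outer right-angle corner of the square at its underside: (+60, +10, 0) mm in the square's frame. Seated, it lies at the frame's inside corner, 10 mm above the bench. With the stock on the board the blade clears the flange's underside by 8 mm. A black foot, 16 mm high, props the blade near its tip.
- stock_end (a point): Free end of the stock's outer face at its underside: (-60, +10, 0) mm in the square's frame. Touches the flat bar's inner face (y=0) when flush.
- blade_tip (a point): Free end of the blade's outer edge: (+60, -140, +18) mm in the square's frame. Touches the angle bar's inner face (x=0) when flush.
- flux_jar: Bystander, to be left alone: small closed jar with a blue cap, 48 mm wide, 55 mm tall; origin under its centre
- round_stake: Bystander, to be left alone: upright dark steel cylinder, 40 mm wide, 60 mm tall; origin under its centre
- oil_can: Bystander, to be left alone: yellow can, 60 mm wide, 130 mm tall; origin under its centre
- wrench: Bystander, to be left alone: steel wrench, 200 mm long, lying on the bench; origin under its middle
- mug: Bystander, to be left alone: blue mug, 76 mm wide, 90 mm tall; origin under its centre
Mind the look-alikes: they are no part of the job. What is shaped like the square but orange is not meant.

How it is judged:
At the end, for the whole second after the job is handed in: Square on the board (within 5 mm, tilt under 0.05 rad), heel within 3 mm of the inside corner, stock's end within 3 mm of the flat bar's face, blade's tip within 3 mm of the leg's face, each bar pressed with over 1 N, still gripped (over 15 N) and at rest (under 10 mm/s) (x of heel in the frame of flat_bar between -0.003 and 0.003 m and y of heel in the frame of flat_bar between -0.003 and 0.003 m and z of heel in the frame of flat_bar between -0.003 and 0.005 m and y of stock_end in the frame of flat_bar between -0.003 and 0.003 m and x of blade_tip in the frame of flat_bar between -0.003 and 0.003 m and angle between square's own z axis and vertical below 0.05 rad and contact force between square and flat_bar above 1 N and contact force between square and angle_bar above 1 N and contact force between the fingers and square above 15 N and linear speed of square below 0.01 m/s); the arm keeps its last pose, push and grip.
It fails at once if a bystander is moved by more than 25 mm (distance of any of flux_jar, round_stake, oil_can, wrench, mug from where it was at the start of the episode above 0.025 m).
It also fails if it takes over 64 s, if anything falls off the work surface, if the arm or the gripper's body presses on something with over 40 N, if the wrist force passes 120 N, or if a joint passes its speed limit or range.

## Robot

A 6-joint arm with a two-finger parallel gripper is mounted at the origin on the work surface. World frame = base frame: x ahead of the robot, y to its left, z up, the work surface at z = 0. Lengths are in m, angles in rad, forces in N, time in s.
With the tool pointing down it reaches from about 0.4 to 0.825 m from the base axis. Payload 7 kg.
Tool frame: the origin (TCP) lies at the very end of the fingers, on their centre line; the grasp point (between the pads) lies 19 mm behind it; z points along the fingers, y is the line along which they close (so a half turn about z gives the same grasp; the last joint's range is limited). The gripper opens to 88 mm and grips with 3 to 60 N. Pads are 19 mm wide; open, the fingers measure 130 mm over their backs; the gripper's body (78 mm by 193 mm) begins 47 mm behind the grasp point.
Start: joints at [-1.006, 0.359, 0.012, 0, -1.224, -0.288], TCP at [0.184, -0.649, 0.227] pointing down, gripper open.
Joint ranges: [-3.07, 3.07], [-1.43, 2.12], [-1.02, 1.25], [-3.03, 1.67], [-3.05, -0], [-3.03, 3.03]. Speed limits (rad/s): [2.39, 2.39, 3.01, 3.14, 3.14, 3.14].

## Interface

Orientations are given as [roll, pitch, yaw] about the fixed x, y, z axes, in that order (R = Rz(yaw) Ry(pitch) Rx(roll)).
In Python, from station import arm, grab_frame gives the robot as it stands.
- The arm moves only by the tool jog_arm, never from a script. Its argument "deltas" is a list that holds one entry, the list of rows, each a list of 4 numbers: the shift along the tool's x, y, z in units of 60 mm (1.0 is 60 mm), then the turn about the tool's z in units of 5 degrees (1.0 is 5 degrees). A call has 1 to 8 rows; each row is the pose to reach, as a shift and turn from the pose commanded when the call began, along the tool's axes at that moment; what a row does not reach only later rows make up. A row lasts 1/8 s, in which the tool goes at most 62.5 mm and 10.7 degrees, less where a joint would pass 70% of its speed; a pose out of reach is approached as far as the arm can. A call with a gripper value outside its range is refused whole. "grip" is the finger opening in mm, from 0 to 87.6, set as the call begins (left out, the last holds). The fingers move at their own pace and stop on an object; "squeeze" is the grip in N (left out, the last holds). Time passes only in rows, so rows that repeat a pose let the fingers close. It gives the time, the measured TCP pose, the force, the opening and the grip force at its end, in the units of the state.
- arm.get_state(): the state, without advancing time (a new reading comes with each control period).
- grab_frame(name): name is "scene" or "top" or "wrist"; returns a dict with "img" (420x560x3 uint8, red, green, blue), "vfov" (degrees; the focal length in pixels is half the picture's height over the tangent of half this angle, whatever the lens; pixels are square), "cx", "cy" (the principal point, pixels), "xyz" and "rotation" of the camera in the world. Camera axes: x right, y down, z forward; pixel columns grow to the right and rows downward; lengths in m; the calibration is good to about 2 mm. A picture is of the moment at which its call begins. There is no depth.
- arm.job_done(): hands the job in; it is judged then, once.
The state is a dict: "t": time; "q": joint angles; "qd": joint speeds; "joint_efforts": joint torques, N m; "eef_pos": TCP position; "ee_rot": TCP orientation; "force": force on the tool from outside, world axes, zero at the start; "moment": the same for the moment, N m; "width": finger opening in m; "gripper_force": force on a finger pad.
Only numpy, scipy, OpenCV 4.12 (cv2) and the standard library are available. Lean on these libraries where they do the work, as an engineer would, in place of code of your own. Each camera call takes 0.05 s, during which the arm holds its last target. There are 200 camera calls.

## Working session

There is one attempt and no reset: what is moved stays moved. The work goes in short steps, Python scripts to look and compute and a tool call to move; the robot and the scene stay as the last step left them, time stands still between calls to the robot, and variables do not carry over. Pictures are saved under pics/ and viewed, at most 10 in all, crops included, and the job is handed in when it is done.

Besides the shell and the picture viewer there is one more tool, called after "Request:" by a JSON object that holds its "fn" and its "kwargs". jog_arm: Moves the arm, as the interface text tells. Its arguments: {"type":"object","properties":{"deltas":{"type":"array"},"grip":{"type":"number"},"squeeze":{"type":"number"}},"required":["deltas"]}

```bash
mkdir -p pics; ls; python3 - <<'E'
from station import arm, grab_frame
import cv2,pickle
for n in ["scene","top"]:
    f=grab_frame(n); pickle.dump(f,open(n+".pkl","wb")); cv2.imwrite(f"pics/{n}0.png",f["img"][:,:,::-1])
    print({k:v for k,v in f.items() if k!="img"})
print(arm.get_state())
E
```

```text
pics
{'vfov': 53.02659342742426, 'cx': 275.72334312831697, 'cy': 207.6518312538969, 'xyz': array([ 0.86650472, -0.37404269,  0.95702141]), 'rotation': array([-2.56891286,  0.00826758,  0.77219024])}
{'vfov': 42.746974946971704, 'cx': 275.90634599198773, 'cy': 203.2035865726297, 'xyz': array([0.13625463, 0.01821298, 1.55998069]), 'rotation': array([-2.93203574, -0.00370707, -1.60284828])}
{'t': 0.1, 'q': array([-1.00584314e+00,  3.59327186e-01,  1.11471750e-02, -3.11543300e-04,
       -1.22415096e+00, -2.88092195e-01]), 'qd': array([ 9.99799997e-04, -2.12285215e-03,  2.42162956e-03,  1.11972591e-03,
       -8.48039722e-06,  3.79046323e-04]), 'joint_efforts': array([-1.82744698e-03, -5.84162915e+01,  2.93751454e+01,  7.01561227e+00,
        1.01547613e-02, -9.47402873e-05]), 'eef_pos': array([ 0.18434086, -0.64886333,  0.22570672]), 'ee_rot': array([ 3.14003804e+00, -1.55251456e-04, -2.86483761e+00]), 'force': array([ 0.47985999, -0.06723722, -0.4885032 ]), 'moment': array([-0.00403637, -0.04879611, -0.0230178 ]), 'gripper_force': 0.0, 'width': 0.08769083583725357}
```

View pics/top0.png

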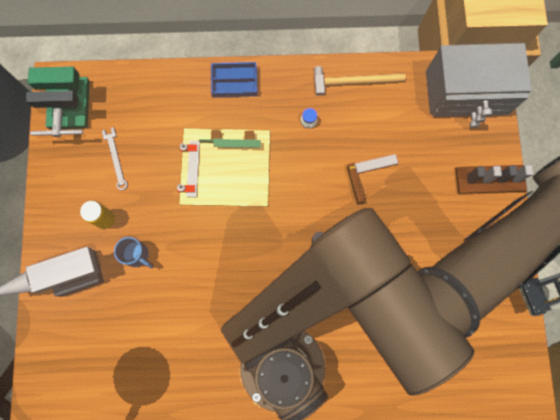

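View pics/scene0.png

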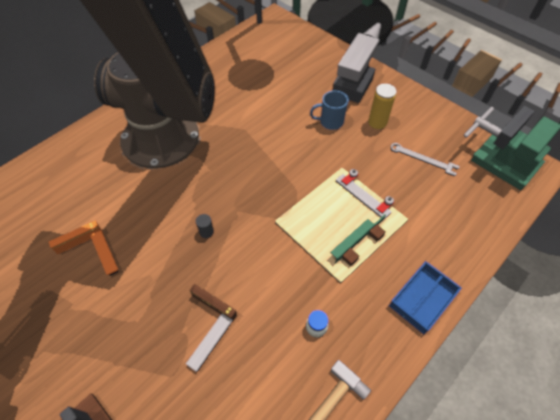

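The square candidates in the scene view are the dark wood and brass one at (212,310), which is at (370,178) in the top view, and the orange one at (90,245), which is the look-alike. I choose the dark wood one and will check it, along with the board, in one close crop.

```bash
cat > h.py <<'E'
import numpy as np,cv2,pickle
from scipy.spatial.transform import Rotation as Rn
from scipy.optimize import least_squares
def cam(f):
    fl=210/np.tan(np.radians(f["vfov"])/2)
    K=np.array([[fl,0,f["cx"]],[0,fl,f["cy"]],[0,0,1]])
    return K,Rn.from_euler("xyz",f["rotation"]).as_matrix(),np.array(f["xyz"])
def proj(f,P):
    K,R,t=cam(f); c=(np.atleast_2d(P)-t)@R@K.T; return c[:,:2]/c[:,2:]
def back(f,uv,z):
    K,R,t=cam(f); d=R@np.linalg.solve(K,[*uv,1]); return t+d*(z-t[2])/d[2]
def pose(P,x,y,th,z=0):
    P=np.atleast_2d(P); c,s=np.cos(th),np.sin(th)
    return np.c_[x+c*P[:,0]-s*P[:,1], y+s*P[:,0]+c*P[:,1], P[:,2]+z]
def fit(obs,x0):  # obs: list of (frame, local point m, uv)
    r=lambda v: np.concatenate([proj(f,pose(p,*v))[0]-uv for f,p,uv in obs])
    s=least_squares(r,x0,loss="soft_l1",x_scale=[.01,.01,.1]); return s.x,r(s.x).reshape(-1,2)
E
python3 - <<'E'
from h import *
t=pickle.load(open("top.pkl","rb"));s=pickle.load(open("scene.pkl","rb"))
print(proj(t,[0,0,0]),proj(s,[0,0,0]),back(t,(365,178),0.02),back(s,(212,310),.03),back(t,(198,140),.01),back(s,(395,215),.01))
def crop(f,x,y,w,h,k): return cv2.resize(f["img"][y:y+h,x:x+w,::-1],None,fx=k,fy=k,interpolation=cv2.INTER_CUBIC)
a=crop(t,170,120,110,95,3.6);b=crop(t,335,140,75,70,4);c=crop(s,270,160,145,120,2.7);d=crop(s,180,275,70,100,2.9)
I=np.zeros((600,800,3),np.uint8)
for im,(x,y) in [(a,(0,0)),(b,(450,0)),(c,(0,290+55)),(d,(450,300))]:
    im=im[:600-y,:800-x]; I[y:y+im.shape[0],x:x+im.shape[1]]=im
# c truncated at 255 rows
cv2.imwrite("pics/crop0.png",I)
E
```

```text
[[281.92063395 366.99307611]] [[159.97490709 137.54122025]] [ 0.53154611 -0.26453154  0.02      ] [ 0.53261025 -0.24935994  0.03      ] [0.66844557 0.23137611 0.01      ] [0.67771301 0.25988887 0.01      ]
```

View pics/crop0.png

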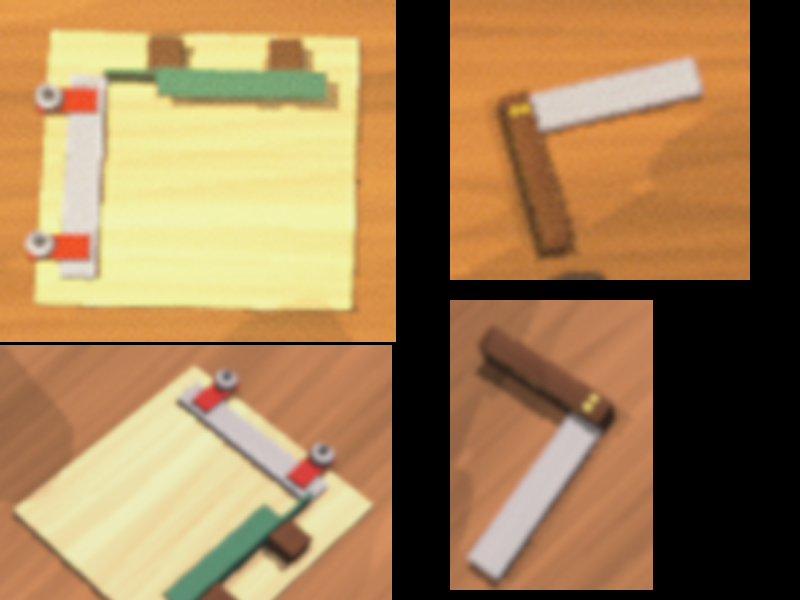

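```bash
cat > m.py <<'E'
from h import *
t=pickle.load(open("top.pkl","rb"));s=pickle.load(open("scene.pkl","rb"))
def m(f,rows,ox,oy,k,X,Y): return [(f,np.array(p)/1000,np.array([ox+(u-X+.5)/k-.5,oy+(v-Y+.5)/k-.5])) for p,u,v in rows]
B=m(t,[((45,50,10),50,30),((45,-210,10),358,38),((-190,50,10),36,303),((-190,-210,10),352,310),((-170,0,20),95,277),((-170,30,20),60,276)],170,120,3.6,0,0)
Bs=m(s,[((-190,50,10),195,367),((45,50,10),372,505),((-190,-210,10),14,510)],270,160,2.7,0,345)
S=m(t,[((60,10,40),500,98),((-60,10,40),543,256),((-60,-10,40),572,248),((60,-10,40),528,92),((60,-140,20),692,57),((32,-140,20),702,93)],335,140,4,450,0)
Ss=m(s,[((60,10,40),612,405),((-60,10,40),492,328),((-60,-10,40),482,345),((60,-10,40),600,420),((60,-140,20),497,581),((32,-140,20),470,562)],180,275,2.9,450,300)
E
python3 - <<'E'
from m import *
np.set_printoptions(precision=4,suppress=True)
for n,o,x0 in [("Bt",B,(.67,.24,0)),("Bs",Bs,(.67,.24,0)),("B",B+Bs,(.67,.24,0)),("St",S,(.53,-.25,.2)),("Ss",Ss,(.53,-.25,.2)),("S",S+Ss,(.53,-.25,.2))]:
    v,r=fit(o,x0); print(n,v,np.round(r,1).tolist())
E
```

```text
Bt [ 0.66    0.2268 -0.0525] [[0.3, 0.2], [0.2, -0.3], [-0.3, -0.1], [0.0, -0.2], [0.1, 0.1], [-0.3, 0.2]]
Bs [ 0.6622  0.2257 -0.0536] [[-0.2, -0.4], [0.6, 0.2], [-0.4, 0.0]]
B [ 0.6607  0.2265 -0.0531] [[0.4, -0.1], [0.3, -0.5], [-0.2, -0.3], [0.1, -0.4], [0.2, -0.1], [-0.3, -0.1], [-0.5, -0.8], [0.3, -0.4], [-0.6, -0.4]]
St [ 0.5133 -0.2342  0.2124] [[0.2, 0.1], [0.6, -0.7], [0.0, -0.3], [-0.2, 0.0], [-0.4, 0.6], [-0.2, 0.3]]
Ss [ 0.5198 -0.2352  0.2064] [[1.0, -0.5], [0.2, -0.7], [-1.7, 0.3], [-0.1, 1.8], [0.5, 0.2], [-0.5, -0.6]]
S [ 0.5173 -0.2347  0.2093] [[0.4, -1.2], [0.6, -2.0], [0.0, -1.6], [-0.1, -1.3], [-0.2, -0.6], [-0.1, -0.8], [0.4, -1.4], [-0.4, -1.5], [-2.3, -0.5], [-0.7, 0.8], [0.1, -0.8], [-0.9, -1.5]]
```

```bash
cat >> h.py <<'E'
def go(st,target,yaw):  # deltas in jog units for target TCP and tool-x yaw (mod pi)
    R=Rn.from_euler("xyz",st["ee_rot"]).as_matrix()
    d=R.T@(np.array(target)-st["eef_pos"])/.06
    y=np.arctan2(R[1,0],R[0,0]); w=(yaw-y+np.pi/2)%np.pi-np.pi/2
    return np.round([*d,-np.degrees(w)/5],3)
E
python3 - <<'E'
from h import *; from station import arm
t=pickle.load(open("top.pkl","rb"))
S=(.517,-.235,.209); g=pose([.01,0,0],*S)[0]
print(g,go(arm.get_state(),[g[0],g[1],.16],S[2]))
print("stake",back(t,(318,240),.06),"jar",back(t,(310,117),.055),"mug",back(t,(130,250),.09))
E
```

```text
[ 0.52678239 -0.23292518  0.        ] [-7.384  5.107  1.102  0.776]
stake [ 0.34527661 -0.11272103  0.06      ] jar [ 0.71441317 -0.10720559  0.055     ] mug [0.32972692 0.40757199 0.09      ]
```

Request:
{"fn": "jog_arm", "kwargs": {"deltas": [[[-0.5,0.3,0,0.1],[-1.4,1.0,0.2,0.2],[-2.3,1.6,0.3,0.3],[-3.2,2.2,0.5,0.4],[-4.1,2.8,0.6,0.5],[-5.0,3.5,0.8,0.6],[-5.9,4.1,0.9,0.7],[-6.6,4.6,1.1,0.78]]]}}

```text
t: 1.1
eef_pos: [0.4815, -0.2857, 0.1635]
ee_rot: [-3.141, 0.001, -2.933]
force: [1.0, -1.4, -0.2]
width: 0.0877
gripper_force: 0.0
```

Request:
{"fn": "jog_arm", "kwargs": {"deltas": [[[-0.4,0.25,0,0],[-0.7,0.45,0,0],[-0.78,0.5,0,0],[-0.78,0.5,0,0]]]}}

```text
t: 1.6
eef_pos: [0.5196, -0.2487, 0.1634]
ee_rot: [3.141, -0.0, -2.933]
force: [-0.9, -0.5, 0.6]
width: 0.0879
gripper_force: 0.0
```

```bash
python3 - <<'E'
from h import *; from station import arm,grab_frame
s=arm.get_state();print(s["t"],s["eef_pos"],s["ee_rot"],s["q"])
f=grab_frame("wrist");pickle.dump(f,open("w1.pkl","wb"));cv2.imwrite("pics/w1.png",f["img"][:,:,::-1]);print(f["vfov"],f["xyz"],f["rotation"])
P=np.array([(60,10,40),(-60,10,40),(-60,-10,40),(60,-10,40),(60,-140,20),(32,-140,20)])/1000
print(proj(f,pose(P,.517,-.235,.209)).round(1).tolist())
E
```

```text
1.6 [ 0.51962468 -0.24874288  0.16342596] [ 3.14148995e+00 -2.78620384e-04 -2.93315399e+00] [-1.07056565e-01  2.47027831e-01 -2.98804276e-01 -1.30763276e-05
 -1.02526096e+00 -1.25529433e+00]
66.04300464090375 [ 0.44293047 -0.26542487  0.32151721] [ 2.85046470e+00 -4.55124871e-04  1.77922834e+00]
[[303.5, 261.6], [306.6, 133.4], [283.1, 133.4], [282.6, 261.6], [154.5, 252.9], [151.4, 227.0]]
```

View pics/w1.png

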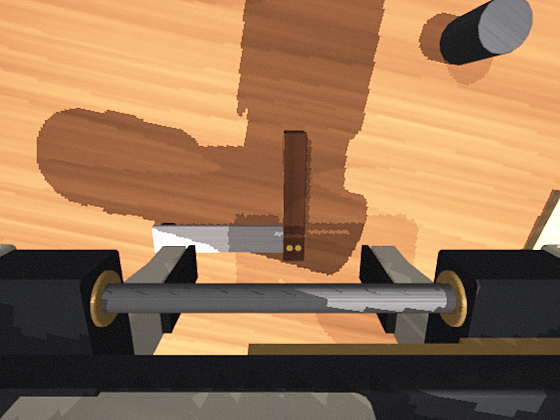

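The wrist view shows the dark wood square with its brass pins at (293,248), the stock from (295,131) to (293,261), and the blade tip at (153,240). My prediction matches to within about 2 px.

```bash
python3 - <<'E'
from m import *; from station import arm
f=pickle.load(open("w1.pkl","rb"))
o=[(f,np.array(p)/1000,np.array(u)) for p,u in [((60,10,40),(304,261.5)),((-60,10,40),(306.5,131)),((-60,-10,40),(284,131)),((60,-10,40),(282.5,261.5)),((60,-140,20),(153.5,252)),((32,-140,20),(152.5,226))]]
v,r=fit(o,(.517,-.235,.209));print(v,r.round(1).tolist())
s=arm.get_state()
g=pose([.008,0,0],*v)[0];print(g,go(s,[g[0],g[1],.017],v[2]),go(s,[g[0],g[1],.06],v[2]))
E
```

```text
[ 0.51579075 -0.23498258  0.20906198] [[-0.2, -1.0], [0.4, 0.9], [-0.6, 1.0], [0.4, -1.0], [1.1, -0.2], [-1.0, -0.1]]
[ 0.52361656 -0.23332224  0.        ] [-0.124  0.241  2.442 -0.012] [-0.124  0.241  1.725 -0.012]
```

Request:
{"fn": "jog_arm", "kwargs": {"deltas": [[[-0.1,0.2,0.4,0],[-0.12,0.24,1.1,0],[-0.12,0.24,1.8,0],[-0.12,0.24,2.3,0],[-0.12,0.24,2.44,0],[-0.12,0.24,2.44,0]]]}}

```text
t: 2.4
eef_pos: [0.5237, -0.2335, 0.0173]
ee_rot: [-3.142, -0.0, -2.934]
force: [-0.4, 0.7, 0.2]
width: 0.0873
gripper_force: 0.0
```

Request:
{"fn": "jog_arm", "kwargs": {"deltas": [[[0,0,0,0],[0,0,0,0],[0,0,0,0],[0,0,0,0],[0,0,0,0],[0,0,0,0],[0,0,0,0],[0,0,0,0]]], "grip": 10, "squeeze": 50}}

```text
t: 3.4
eef_pos: [0.5239, -0.2328, 0.017]
ee_rot: [3.142, -0.0, -2.933]
force: [0.1, -0.1, -0.3]
width: 0.0196
gripper_force: 50.0
```

Request:
{"fn": "jog_arm", "kwargs": {"deltas": [[[0,0,-0.2,0],[0,0,-0.7,0],[0,0,-1.3,0],[0,0,-1.8,0],[0,0,-2.0,0],[0,0,-2.0,0]]]}}

```text
t: 4.15
eef_pos: [0.5241, -0.2328, 0.1376]
ee_rot: [-3.142, 0.001, -2.933]
force: [-0.2, 0.2, -3.2]
width: 0.0197
gripper_force: 50.0
```

```bash
python3 - <<'E'
from h import *; from station import arm
B=(.6607,.2265,-.053); s=arm.get_state(); print(s["force"],s["width"],s["eef_pos"])
g=pose([-.087,-.020,0],*B)[0];print(g,go(s,[g[0],g[1],.11],B[2]))
E
```

```text
[-0.20890109  0.15098144 -3.16252492] 0.01965646111468373 [ 0.52406422 -0.23276431  0.13758932]
[0.57276266 0.21113693 0.        ] [-2.325  7.07   0.462  2.997]
```

Request:
{"fn": "jog_arm", "kwargs": {"deltas": [[[-0.1,0.3,0,0.2],[-0.4,1.0,0,0.5],[-0.7,1.9,0,0.9],[-1.0,2.8,0,1.3],[-1.3,3.7,0,1.7],[-1.5,4.6,0.1,2.1],[-1.8,5.4,0.2,2.5],[-2.0,6.1,0.3,3.0]]]}}

```text
t: 5.15
eef_pos: [0.5647, 0.1518, 0.1171]
ee_rot: [-3.14, -0.002, 3.088]
force: [-0.3, -0.2, -2.1]
width: 0.0195
gripper_force: 50.0
```

```bash
python3 - <<'E'
from h import *; from station import arm
B=(.6607,.2265,-.053); s=arm.get_state(); print(s["t"],s["eef_pos"],s["qd"])
g=pose([-.087,-.020,0],*B)[0];print(g,go(s,[g[0],g[1],.11],B[2]))
E
```

```text
5.15 [0.56474838 0.15175048 0.11711819] [ 5.06046240e-01  2.04273997e-01  1.66993122e-01 -7.78311652e-04
  3.21790034e-02 -8.58369760e-01]
[0.57276266 0.21113693 0.        ] [-0.08   0.996  0.117 -0.01 ]
```

Request:
{"fn": "jog_arm", "kwargs": {"deltas": [[[0,0.4,0,0],[-0.05,0.8,0.1,0],[-0.07,1.0,0.12,0],[-0.07,1.0,0.12,0],[-0.07,1.0,0.12,0]]]}}

```text
t: 5.78
eef_pos: [0.5728, 0.2089, 0.1119]
ee_rot: [-3.141, -0.0, 3.088]
force: [0.3, -0.2, -2.2]
width: 0.0197
gripper_force: 50.0
```

```bash
python3 - <<'E'
from h import *; from station import arm,grab_frame
B=(.6607,.2265,-.053); s=arm.get_state(); print(s["t"],s["eef_pos"],s["ee_rot"])
f=grab_frame("wrist");pickle.dump(f,open("w2.pkl","wb"));cv2.imwrite("pics/w2.png",cv2.resize(f["img"][:,:,::-1],(800,600)))
t=grab_frame("top");pickle.dump(t,open("top2.pkl","wb"))
P=np.array([(-170,0,20),(-170,30,20),(-20,-45,42),(-20,-185,42),(45,50,10),(-190,-210,10),(-190,50,10),(0,0,20)])/1000
print((proj(f,pose(P,*B))/.7).round(0).tolist())
E
```

```text
5.775 [0.5727955  0.20887583 0.11194077] [-3.14143172e+00 -2.57612792e-04  3.08778547e+00]
[[441.0, 148.0], [499.0, 148.0], [358.0, 427.0], [109.0, 427.0], [506.0, 485.0], [40.0, 109.0], [536.0, 108.0], [434.0, 435.0]]
```

View pics/w2.png

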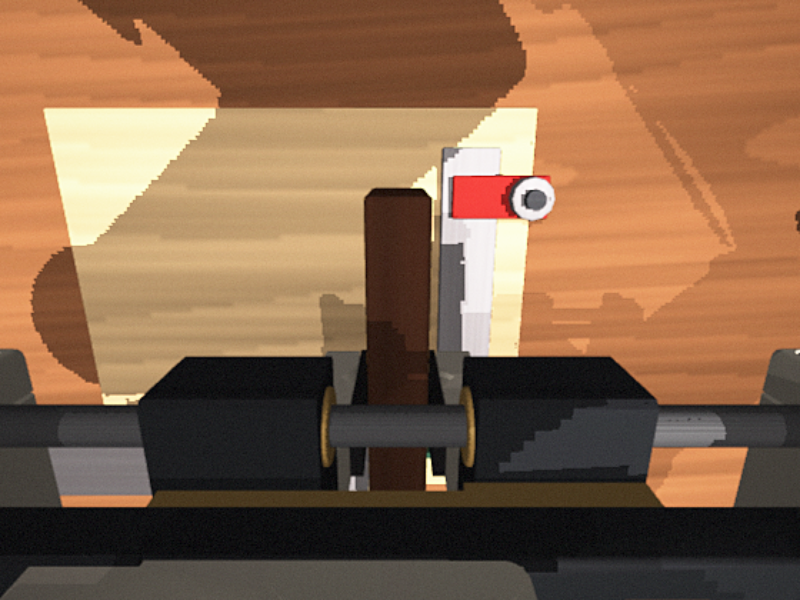

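The wrist view shows the stock held at (398,340) and parallel to the flat bar, whose end corners at (442,149) and (499,149) match the prediction to 1–2 px. The red clamp is at (500,197), well clear of the fingers. I'm lowering next to the bar.

Request:
{"fn": "jog_arm", "kwargs": {"deltas": [[[0,0,0.3,0],[0,0,0.7,0],[0,0,1.1,0],[0,0,1.3,0],[0,0,1.38,0],[0,0,1.38,0]]]}}

```text
t: 6.62
eef_pos: [0.5732, 0.2098, 0.0295]
ee_rot: [3.141, 0.0, 3.089]
force: [0.3, -0.1, -2.6]
width: 0.0196
gripper_force: 50.0
```

Request:
{"fn": "jog_arm", "kwargs": {"deltas": [[[0,0,0.015,0],[0,0,0.03,0],[0,0,0.045,0],[0,0,0.05,0]]]}}

```text
t: 7.12
eef_pos: [0.5731, 0.21, 0.027]
ee_rot: [3.141, 0.001, 3.089]
force: [-4.4, -0.1, 7.3]
width: 0.0194
gripper_force: 50.0
```

Request:
{"fn": "jog_arm", "kwargs": {"deltas": [[[0,0.03,0,0],[0,0.07,0,0],[0,0.11,0,0],[0,0.13,0,0],[0,0.13,0,0]]]}}

```text
t: 7.75
eef_pos: [0.5739, 0.2173, 0.0271]
ee_rot: [-3.141, 0.001, 3.089]
force: [-0.5, -4.1, 5.3]
width: 0.02
gripper_force: 50.0
```

Request:
{"fn": "jog_arm", "kwargs": {"deltas": [[[0,0.01,0,0],[0,0.03,0,0],[0,0.04,0,0],[0,0.05,0,0]]]}}

```text
t: 8.25
eef_pos: [0.574, 0.2201, 0.027]
ee_rot: [-3.141, 0.001, 3.089]
force: [0.4, -3.3, 5.1]
width: 0.0199
gripper_force: 50.0
```

Request:
{"fn": "jog_arm", "kwargs": {"deltas": [[[0,0.02,0,0],[0,0.03,0,0],[0,0.04,0,0],[0,0.04,0,0]]]}}

```text
t: 8.75
eef_pos: [0.5742, 0.2225, 0.0271]
ee_rot: [-3.141, 0.001, 3.089]
force: [-0.9, -4.6, 4.9]
width: 0.0198
gripper_force: 50.0
```

Request:
{"fn": "jog_arm", "kwargs": {"deltas": [[[0,0.02,0,0],[0,0.03,0,0],[0,0.03,0,0]]]}}

```text
t: 9.12
eef_pos: [0.5741, 0.2226, 0.0271]
ee_rot: [-3.139, 0.0, 3.089]
force: [2.0, -10.1, 5.9]
width: 0.0198
gripper_force: 50.0
```

Request:
{"fn": "jog_arm", "kwargs": {"deltas": [[[-0.04,0,0,0],[-0.12,0,0,0],[-0.2,0,0,0],[-0.28,0,0,0],[-0.36,0,0,0],[-0.42,0,0,0],[-0.45,0,0,0],[-0.45,0,0,0]]]}}

```text
t: 10.12
eef_pos: [0.5983, 0.2212, 0.027]
ee_rot: [-3.138, -0.004, 3.088]
force: [-10.9, -5.7, 15.6]
width: 0.0194
gripper_force: 50.0
```

Request:
{"fn": "jog_arm", "kwargs": {"deltas": [[[-0.02,0,-0.015,0],[-0.04,0.0,-0.02,0],[-0.06,0.0,-0.02,0],[-0.07,0.0,-0.02,0],[-0.07,0.0,-0.02,0]]]}}

```text
t: 10.75
eef_pos: [0.6026, 0.221, 0.0271]
ee_rot: [-3.138, -0.004, 3.088]
force: [-6.9, -5.0, 5.4]
width: 0.0194
gripper_force: 50.0
```

Request:
{"fn": "jog_arm", "kwargs": {"deltas": [[[-0.02,0,0,0],[-0.04,0,0,0],[-0.06,0,0,0],[-0.07,0,0,0],[-0.07,0,0,0]]]}}

```text
t: 11.38
eef_pos: [0.6067, 0.2208, 0.0271]
ee_rot: [-3.138, -0.004, 3.088]
force: [-7.6, -6.1, 5.4]
width: 0.0195
gripper_force: 50.0
```

Request:
{"fn": "jog_arm", "kwargs": {"deltas": [[[-0.01,0,0,0],[-0.02,0,0,0],[-0.03,0,0,0],[-0.04,0,0,0],[-0.04,0,0,0]]]}}

```text
t: 12.0
eef_pos: [0.6076, 0.2207, 0.0271]
ee_rot: [-3.138, -0.006, 3.088]
force: [-14.6, -4.1, 10.7]
width: 0.0198
gripper_force: 50.0
```

Request:
{"fn": "jog_arm", "kwargs": {"deltas": [[[-0.01,0.02,0,0],[-0.02,0.03,0,0],[-0.02,0.03,0,0],[-0.02,0.03,0,0]]]}}

```text
t: 12.5
eef_pos: [0.6076, 0.2207, 0.0271]
ee_rot: [-3.135, -0.009, 3.088]
force: [-18.4, -8.3, 15.2]
width: 0.0198
gripper_force: 50.0
```

```bash
python3 - <<'E'
from h import *; from station import arm,grab_frame
s=arm.get_state(); print(s)
I=np.zeros((600,800,3),np.uint8)
f=grab_frame("scene");t=grab_frame("top");w=grab_frame("wrist")
pickle.dump((f,t,w),open("end.pkl","wb"))
I[:300,:400]=cv2.resize(f["img"][150:285,270:450,::-1],(400,300),interpolation=3)
I[:300,400:]=cv2.resize(t["img"][120:210,165:285,::-1],(400,300),interpolation=3)
I[300:,:400]=cv2.resize(w["img"][:,:,::-1],(400,300),interpolation=3)
I[300:,400:]=cv2.resize(w["img"][180:360,180:420,::-1],(400,300),interpolation=3)
cv2.imwrite("pics/end.png",I)
E
```

```text
{'t': 12.5, 'q': array([ 6.49182360e-01,  4.99086623e-01, -2.67935670e-01, -1.13568367e-03,
       -8.14673494e-01, -2.27319641e+00]), 'qd': array([ 0.00160523, -0.00067383,  0.00107757, -0.00119217,  0.000186  ,
        0.00066204]), 'joint_efforts': array([  1.18890133, -54.88462687,  30.15215635,   6.58149227,
         6.60350606,  -0.12120027]), 'eef_pos': array([0.60760952, 0.22073643, 0.02710582]), 'ee_rot': array([-3.1351748 , -0.00884794,  3.08756284]), 'force': array([-18.44610012,  -8.29739478,  15.20678022]), 'moment': array([-3.04551056,  6.12345639,  0.09015938]), 'gripper_force': 50.01440405845642, 'width': 0.019754246761416884}
```

View pics/end.png

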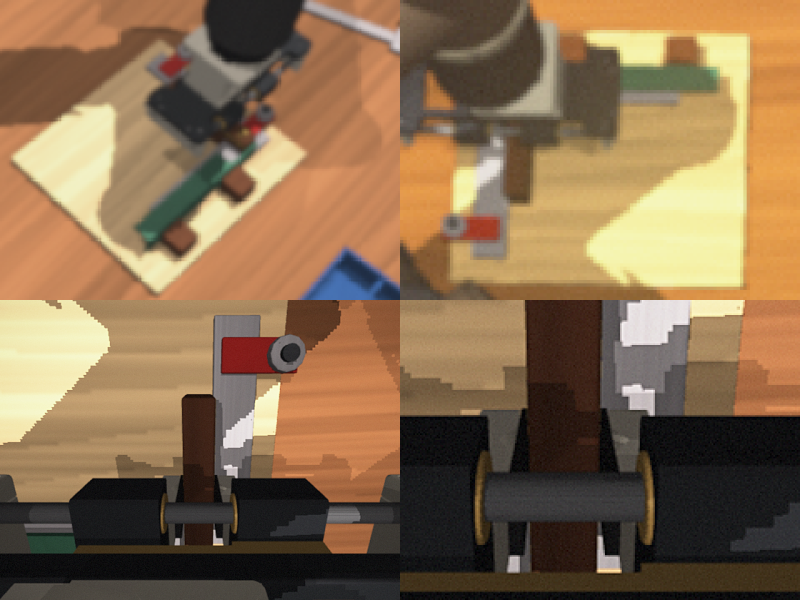

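The pictures show the blade under the green flange, with its visible strip at (650,98) in the top crop. The stock at (198,450) in the wrist panel lies flush along the flat bar. Extra push commands in x and y raised the force without moving the tool, so both bars are touched. I'm handing in.

```bash
python3 -c "
from station import arm
print(arm.job_done())"
```

```text
the job is handed in; nothing more can be done
None
```

I handed the job in with the try square seated in the frame corner: still gripped at 50 N, pressed against both bars, with no bystander touched. The station returned no verdict.

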